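Load the label roll and fold the keeper shut

TASK

Put the tall, narrow roll of labels on the dispenser's upright spindle so that it sits right down on the base plate. Then fold the laid-back keeper panel over the roll and press its free edge down firmly until it snaps under the sprung catch and lies level. Leave the other loose things on the bench where they are.

Things in the scene. Friction and masses are not known exactly. Their poses are not given: they have to be found in the camera images.
- dispenser: label dispenser, fixed to the bench: grey base plate 120 (x) by 150 (y) by 8 mm thick with a steel spindle 20 mm in diameter standing at its centre. Origin: on the spindle's axis at bench level, z up. Two hinge posts (66 mm high) stand at its x = +-55, y = +60 mm; the catch at its y = -67 mm
- spindle_foot (a point): point on the spindle's axis at the top face of the base plate, 8 mm above the bench; axes as the dispenser's
- spindle_tip (a point): top of the spindle, 35 mm above the base plate; its last 7 mm taper to 10 mm in diameter
- keeper (a joint): angle of the keeper panel about its stiff hinge, rad: 0 = closed, level over the spindle, pointing to the dispenser's -y; pi/2 = standing straight up; it starts laid back at about 2.65 to 2.95, sloping up away from the hinge to the dispenser's +y. It stays where it is left (about 0.3 N m to turn)
- keeper_hinge (a point): middle of the keeper's hinge line, 58 mm above the bench at the dispenser's y = +60 mm; the line runs along the dispenser's x. The keeper is a flat steel sheet 100 mm wide (along the hinge), 125 mm long from the hinge line, 4 mm thick; the hinge line lies in its mid-plane. This point's axes turn with the keeper: its -y runs from the hinge to the free edge, its x along the hinge
- keeper_edge (a point): middle of the keeper's free edge, 125 mm from the hinge line, mid-thickness
- catch_nose (a point): sprung catch on the base: centre of its round steel nose, 10 mm in diameter, 46 mm long over its ends along the dispenser's x; it yields away from the spindle (to the dispenser's -y) by up to 6 mm. On closing, the free edge meets it at about 0.1 rad and needs about 10 N more there to snap past; it then lies just under the nose, at 0 rad
- label_roll: loose white roll of labels, standing on its end: 56 mm in outer diameter, 45 mm tall, bore 24 mm in diameter right through, about 80 g. Origin: centre of its lower end, z along the bore. Either end may be down
- roll_center (a point): middle of the label roll, on the bore's axis at half its height
- tape_roll: bystander: empty low wide cardboard ring, 86 mm in diameter, 72 mm bore, 19 mm tall, loose; origin under its centre
- jar: bystander: small amber jar with a white cap, 54 mm in diameter, 62 mm tall, loose; origin under its centre
- calipers: bystander: steel calipers lying flat, 200 mm long along x, 55 mm across the jaws, 9 mm thick, loose; origin under the beam's middle
- marker: bystander: black marker pen lying along its x, 130 mm long, 12 mm in diameter, loose
- dishes: bystander: two stacked clear culture dishes, 90 mm in diameter, 29 mm high together, one loose piece; origin under the centre
- beaker: bystander: glass beaker 68 mm in diameter, 85 mm tall, loose; origin under its centre
- tube_rack: bystander: pink block rack of small tubes, 110 (x) by 200 (y) by 50 mm high, fixed; origin under its centre
- tip_box: bystander: grey box with a clear lid, 87 (x) by 122 (y) by 61 mm high, fixed; origin under its centre
Mind the look-alikes: they are no part of the job. What is shaped like the dispenser but orange or yellow is not meant.

How it is judged (in metres and radians):
On the way, in this order (a step that is already met when the one before it is completed fails the run):
1. the label roll sits on the spindle, down on the base plate, let go, with the keeper still open (horizontal distance between roll_center and spindle_foot below 0.006 m and z of roll_center in the frame of spindle_foot between 0.0195 and 0.0255 m and angle between the z axis of label_roll and the z axis of dispenser, either way round below 0.08 rad and contact force between the fingers and label_roll below 0.3 N and value of joint keeper above 1 rad), for 0.2 s.
2. the keeper is folded over and snapped home under the catch (value of joint keeper below 0.03 rad), for 0.2 s.
At the end, for the whole second after the job is handed in: The label roll is on the spindle (within 6 mm of its axis), right down on the base plate (within 3 mm) and upright (within 0.08 rad), at rest, and the keeper is closed under the catch, within 0.03 rad of level (horizontal distance between roll_center and spindle_foot below 0.006 m and z of roll_center in the frame of spindle_foot between 0.0195 and 0.0255 m and angle between the z axis of label_roll and the z axis of dispenser, either way round below 0.08 rad and value of joint keeper below 0.03 rad and linear speed of label_roll below 0.02 m/s); the robot touches nothing.
It fails at once if one of the other loose things (tape ring, jar, calipers, marker, dishes, beaker) is pushed more than 30 mm from its place (distance of any of tape_roll, jar, calipers, marker, dishes, beaker from where it was at the start of the episode above 0.03 m).
It also fails if it takes over 58 s, if anything falls off the work surface, if the arm or the gripper's body presses on something with over 40 N, if the wrist force passes 120 N, or if a joint passes its speed limit or range.

ROBOT

A 6-joint arm with a two-finger parallel gripper is mounted at the origin on the work surface. World frame = base frame: x ahead of the robot, y to its left, z up, the work surface at z = 0. Lengths are in mm, angles in rad, forces in N, time in s.
With the tool pointing down it reaches from about 400 to 925 mm from the base axis. Payload 12.5 kg.
Tool frame: the origin (TCP) lies midway between the tips of the shut fingers; the grasp point (between the pads) lies 19 mm behind it; z points along the fingers, y is the line along which they close (so a half turn about z gives the same grasp; the last joint's range is limited). The gripper opens to 95 mm and grips with 3 to 60 N. Pads are 20 mm wide; open, the fingers measure 119 mm over their backs; the gripper's body (75 mm by 180 mm) begins 59 mm behind the grasp point.
Start: joints at [-1.296, 0.491, 1.559, -0, 1.092, -0.106], TCP at [232.314, -580.242, 181.161] pointing down, gripper open.
Joint ranges: [-3.1, 3.1], [-0.84, 2.19], [0.05, 2.79], [-1.13, 4.28], [0.06, 2.93], [-2.69, 2.69]. Speed limits (rad/s): [2.22, 2.22, 2.79, 3.14, 3.14, 3.14].

INTERFACE

Orientations are given as [roll, pitch, yaw] about the fixed x, y, z axes, in that order (R = Rz(yaw) Ry(pitch) Rx(roll)).
In Python, from cell import env gives the robot as it stands.
- The arm moves only by the shell command python3 -m inch 'ROWS'. ROWS is JSON, a list of rows, each a list of 7 numbers: the turn, a rotation vector about the tool's x, y, z in rad, then the shift along the tool's x, y, z in cm, then the closure, from -1 (fully open) to 1 (shut). A call has 1 to 20 rows; each row shifts and turns the commanded pose from where the row before left it, along the tool's axes as they then stand; what a row does not reach is not made up. A row lasts 1/8 s, in which the tool goes at most 62.5 mm and 10.7 degrees, less where a joint would pass 70% of its speed; a pose out of reach is approached as far as the arm can. A call with a gripper value outside its range is refused whole. The fingers move at their own pace and stop on an object; the grip force is fixed at half the most. Time passes only in rows, so rows that do not move let the fingers close. It gives the time, the measured TCP pose, the force, the opening and the grip force at its end, in the units of the state.
- env.state(): the state, without advancing time (a new reading comes with each control period).
- env.read_camera(name): name is "scene" or "top" or "wrist"; returns a dict with "img" (384x512x3 uint8, red, green, blue), "depth" (384x512 float32, mm along the optical axis (not along the pixel's ray), 0 where there is no reading), "fx", "fy", "cx", "cy" (pixels), "position" and "orientation" of the camera in the world. Camera axes: x right, y down, z forward; pixel columns grow to the right and rows downward; lengths in mm; the calibration is good to about 2 mm. The wrist camera is an equidistant fisheye: a pixel r from the principal point sees the ray r / f radians off the axis. A picture is of the moment at which its call begins.
- env.job_done(): hands the job in; it is judged then, once.
Trained networks look in a picture, given as the dict that the camera call returned (one of the last four; its "shot" number tells which), for a name from the list of things; names that differ only in an ending like _2 or _b are one class to them, and where a whole thing is asked for, a point or a joint stands for the part that bears it (a point fixed in the world has none). Each returns a list of dicts, best first, with "score" (0 to 1); they miss things now and then, are a little off and sometimes report something else, mostly with a low value. They report only what shows in the picture. A call takes as long as a camera call. They do not tell look-alikes from the thing itself.
- env.find_in(picture, target): "centre" ([x, y, z] in mm, in the coordinates of the camera as it stood for that picture, good to about 4 mm: the middle of the surface that is visible of it).
- env.trace(picture, target): "mask" (384x512 bool, what is visible of it).
The state is a dict: "t": time; "joints": joint angles; "qvel": joint speeds; "tau": joint torques, N m; "eef_pos": TCP position; "tcp_rot": TCP orientation; "ft_force": force on the tool from outside, world axes, zero at the start; "moment": the same for the moment, N m; "opening": opening from 0.0 (shut) to 1.0 (fully open); "grip_force": force on a finger pad.
Only numpy, scipy, OpenCV 4.12 (cv2) and the standard library are available. Lean on these libraries where they do the work, as an engineer would, in place of code of your own. Each camera call takes 0.05 s, during which the arm holds its last target. There are 200 camera calls.

## Working session

There is one attempt and no reset: what is moved stays moved. The work goes in short steps, Python scripts to look and compute and a shell command to move; the robot and the scene stay as the last step left them, time stands still between calls to the robot, and variables do not carry over. Pictures are saved under pics/ and viewed, at most 10 in all, crops included, and the job is handed in when it is done.

```bash
mkdir -p pics; cat > h.py <<'E'
from cell import env
import numpy as np, cv2
from scipy.spatial.transform import Rotation as R
def rot(o):
    o=np.array(o,float)
    return o if o.shape==(3,3) else (R.from_euler('xyz',o) if o.size==3 else R.from_quat(o)).as_matrix()
def cloud(p):
    v,u=np.mgrid[0:384,0:512]; d=p['depth']
    c=np.stack([(u-p['cx'])/p['fx']*d,(v-p['cy'])/p['fy']*d,d],-1)
    return c@rot(p['orientation']).T+np.array(p['position'])
def tow(p,c): return rot(p['orientation'])@np.array(c)+np.array(p['position'])
def save(p,n): cv2.imwrite('pics/'+n+'.png',p['img'][:,:,::-1])
E
python3 - <<'E'
from h import *
np.set_printoptions(precision=1,suppress=True)
print(env.state())
ims=[]
for n in ['top','scene']:
    p=env.read_camera(n); print(n,p['position'],p['orientation'],p['fx'])
    ims.append(p['img']); np.savez('/tmp/'+n+'.npz',w=cloud(p),img=p['img'])
    for t in ['dispenser','label_roll','keeper','tape_roll','jar','calipers','marker','dishes','beaker','tube_rack','tip_box']:
        print(t,[(round(r['score'],2),tow(p,r['centre'])) for r in env.find_in(p,t)][:4])
    save(p,n)
E
```

```text
{'t': 0.0, 'joints': array([-1.3,  0.5,  1.6,  0. ,  1.1, -0.1]), 'qvel': array([-0.,  0.,  0.,  0.,  0., -0.]), 'tau': array([  0. , -61.3, -25.8,   0.1,   0. ,  -0. ]), 'eef_pos': array([ 232.2, -579.9,  180.6]), 'tcp_rot': array([-3.1, -0. ,  0.4]), 'ft_force': array([-0.5, -0.3, -0.2]), 'moment': array([ 0.1, -0. , -0. ]), 'grip_force': 0.0, 'opening': 0.9969489801161113}
top [ 324.8    7.2 1125.1] [-3.  -0.  -1.6] 367.9545534777662
dispenser [(0.89, array([481.3, 107.5,  38.9])), (0.89, array([168.1, 314.9,  55.6])), (0.59, array([385.6, 423.2,  60.4]))]
label_roll []
keeper [(0.91, array([486.1, 174.8,  70.9])), (0.87, array([162.6, 328.3,  61.7])), (0.72, array([387.7, 433.9,  57.7]))]
tape_roll [(0.79, array([ 478.4, -228.3,   18.9])), (0.25, array([ 509.9, -378.4,   41.8]))]
jar [(0.61, array([ 589.4, -245.1,   59.9]))]
calipers [(0.85, array([356. , 238.9,   4.9]))]
marker [(0.63, array([ 362.6, -324.1,    9. ])), (0.43, array([ 589.1, -247.4,   59.4]))]
dishes [(0.9, array([766.4, 137.9,  28.1])), (0.34, array([356.7, 238.2,   6.3]))]
beaker []
tube_rack [(0.56, array([791
[... 363 characters left out ...]
.8, 106. ,  33.2]))]
label_roll [(0.59, array([ 527.2, -381.4,   42.3]))]
keeper [(0.96, array([169.8, 332.2,  55.3])), (0.92, array([494.1, 172.9,  75.9])), (0.84, array([394.1, 434.4,  57.2])), (0.63, array([ 180.4, -304.1,   55.9]))]
tape_roll [(0.85, array([ 486.2, -225.2,   14.9]))]
jar [(0.96, array([ 606.1, -250.4,   58.7])), (0.66, array([777.3, 141.8,  31.9]))]
calipers [(0.82, array([359.5, 232.9,   7.4]))]
marker [(0.73, array([ 368.6, -326.7,   10.9]))]
dishes [(0.9, array([777.7, 142.7,  31.6]))]
beaker [(0.59, array([690.3, 399.9,  49.3]))]
tube_rack [(0.93, array([807. , -74.1,  40.5]))]
tip_box [(0.88, array([ 726.9, -377.6,   58.1])), (0.51, array([ 606.4, -255.2,   61.2]))]
```

```bash
python3 - <<'E'
import numpy as np,cv2
a=np.load('/tmp/top.npz')['img'];b=np.load('/tmp/scene.npz')['img']
cv2.imwrite('pics/both.png',cv2.resize(np.vstack([a,b])[:,:,::-1],(400,600)))
E
```

```text
(no output)
```

View pics/top.png

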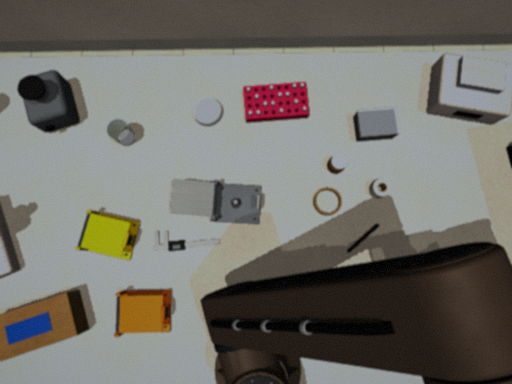

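View pics/scene.png

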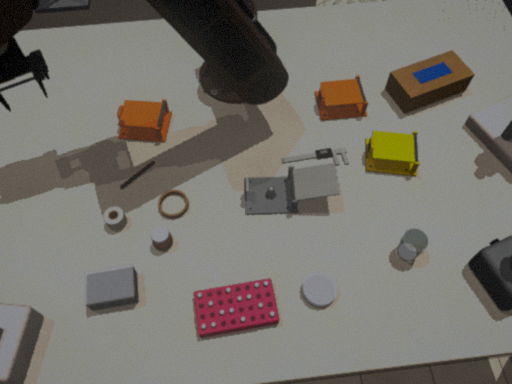

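Top view: the grey dispenser's spindle is at about px (236,202), with the keeper laid back to its left (+y). The roll is at (379,188), the tape ring at (327,201) and the jar at (337,163). In the scene view the roll is at (114,218) and the spindle at (270,193). The other dispensers are orange or yellow decoys.

```bash
python3 - <<'E'
from h import *
np.set_printoptions(precision=2,suppress=True)
def circ(P):
    A=np.c_[2*P[:,:2],np.ones(len(P))]; s=np.linalg.lstsq(A,(P[:,:2]**2).sum(1),rcond=None)[0]
    return s[:2],np.sqrt(s[2]+s[:2]@s[:2])
for n in ['top','scene']:
    w=np.load('/tmp/'+n+'.npz')['w']; f=w.reshape(-1,3)
    def sel(c,r,z0,z1): return f[(np.hypot(f[:,0]-c[0],f[:,1]-c[1])<r)&(f[:,2]>z0)&(f[:,2]<z1)]
    print(n,'bench z',np.median(sel((620,0),40,-20,20)[:,2]), np.median(sel((600,-120),40,-20,20)[:,2]))
    P=sel((515,-380),45,38,55); print('roll',len(P),P.mean(0),cv2.minEnclosingCircle(P[:,:2].astype(np.float32)),np.median(P[:,2]))
    P=sel((485,105),30,22,60); print('spindle',len(P),P.mean(0),P.min(0),P.max(0))
    P=sel((485,105),95,4.5,13); P=P[P[:,1]<160];print('plate',len(P),cv2.minAreaRect(P[:,:2].astype(np.float32)),np.median(P[:,2]))
    P=sel((490,220),90,62,130); P=P[P[:,1]>170]
    r=cv2.minAreaRect(P[:,:2].astype(np.float32)); c=P.mean(0); U,S,V=np.linalg.svd(P-c); print('keeper',len(P),r,c,V[2],P[:,2].min(),P[:,2].max())
E
```

```text
top bench z -1.3539199975517704 -1.4906329287829294
roll 231 [ 512.56 -383.4    43.73] ((514.3160400390625, -383.96734619140625), 29.236238479614258) 43.84162860010065
spindle 48 [487.2  118.56  58.34] [461.46 107.74  56.01] [514.6  131.29  59.93]
plate 1025 ((477.9050598144531, 66.18877410888672), (110.98043060302734, 152.97671508789062), 77.13520812988281) 7.260853349753461
keeper 837 ((490.32421875, 201.77615356445312), (69.92655944824219, 100.34144592285156), 85.69912719726562) [489.07 203.42  79.46] [ 0.01  0.22 -0.97] 66.419247244404 89.24267435801312
scene bench z -0.7384805832639358 -0.5907715188423026
roll 261 [ 517.08 -383.43   44.04] ((514.4234619140625, -384.60748291015625), 30.00843048095703) 44.15271979558156
spindle 28 [487.97 117.7   58.17] [457.85 108.83  54.78] [510.97 128.98  59.88]
plate 1042 ((492.49285888671875, 73.97445678710938), (176.79888916015625, 125.57066345214844), 11.383885383605957) 7.55622797408239
keeper 793 ((493.80450439453125, 203.00411987304688), (68.60968017578125, 104.13439178466797), 87.23285675048828) [493.47 203.46  79.88] [-0.02 -0.22  0.97] 67.97196144392092 91.13537047035175
```

```bash
cat >> h.py <<'E'
def go(pos,rpy):
    "turn rotvec (tool axes) and shift (cm, tool axes at present) from measured pose to goal"
    s=env.state(); A=rot(s['tcp_rot']); B=rot(rpy)
    print('at',np.round(s['eef_pos'],1),np.round(s['tcp_rot'],4),'turn',np.round(R.from_matrix(A.T@B).as_rotvec(),4),
     'shift now',np.round(A.T@(np.array(pos)-s['eef_pos'])/10,2),'shift after turn',np.round(B.T@(np.array(pos)-s['eef_pos'])/10,2))
E
python3 - <<'E'
from h import *
np.set_printoptions(precision=2,suppress=True)
go((514.3,-384,120),(np.pi,0,np.pi/2));go((514.3,-384,120),(np.pi,0,-np.pi/2));
for n in ['top','scene']:
    w=np.load('/tmp/'+n+'.npz')['w']; f=w.reshape(-1,3)
    P=f[(np.hypot(f[:,0]-485,f[:,1]-57)<25)&(f[:,2]>18)&(f[:,2]<60)]; print('spindle',len(P),P.mean(0),P.min(0),P.max(0)); T=P[P[:,2]>P[:,2].max()-4];print('tip',len(T),T.mean(0))
    P=f[(abs(f[:,0]-485)<70)&(f[:,1]>-30)&(f[:,1]<115)&(f[:,2]>4.5)&(f[:,2]<10.5)]; print('plate',cv2.minAreaRect(P[:,:2].astype(np.float32)),P.min(0),P.max(0))
    P=f[(abs(f[:,0]-485)<70)&(f[:,1]>-30)&(f[:,1]<5)&(f[:,2]>40)&(f[:,2]<80)]; print('catch',len(P),P.mean(0) if len(P) else '')
    P=f[(abs(f[:,0]-485)<75)&(f[:,1]>95)&(f[:,1]<135)&(f[:,2]>61)&(f[:,2]<72)]
    for s in (-1,1):
        Q=P[s*(P[:,0]-487)>45]; print('post',len(Q),Q.mean(0))
E
```

```text
at [ 232.3 -580.2  181.2] [ 3.14 -0.    0.38] turn [ 0.    0.   -1.19] shift now [33.47 -7.74  6.12] shift after turn [19.62 28.2   6.12]
at [ 232.3 -580.2  181.2] [ 3.14 -0.    0.38] turn [ 0.   -0.    1.95] shift now [33.47 -7.74  6.12] shift after turn [-19.62 -28.2    6.12]
spindle 36 [477.47  55.1   37.78] [469.21  47.15  27.31] [487.28  62.42  46.42]
tip 5 [478.25  54.2   43.74]
plate ((477.7945861816406, 45.97941589355469), (135.49647521972656, 120.7585678100586), 88.33567810058594) [416.16 -23.22   4.5 ] [539.39 113.16  10.48]
catch 54 [472.78 -11.8   67.42]
post 30 [433.17 122.56  64.57]
post 15 [537.38 113.76  64.17]
spindle 51 [485.09  54.49  34.47] [474.33  45.93  19.45] [493.11  63.2   47.27]
tip 2 [483.96  55.05  45.7 ]
plate ((483.3826599121094, 43.640892028808594), (135.3582000732422, 142.66854858398438), 0.04742682725191116) [415.75 -27.71   4.51] [551.09 114.98  10.48]
catch 59 [477.64 -11.97  65.86]
post 22 [433.9  120.59  63.95]
post 25 [538.3  117.01  64.38]
```

```bash
python3 -m inch '[[0,0,-0.186,0,0,0,-1],[0,0,-0.186,0,0,0,-1],[0,0,-0.186,0,0,0,-1],[0,0,-0.186,0,0,0,-1],[0,0,-0.186,0,0,0,-1],[0,0,-0.185,0,0,0,-1],[0,0,0,3.1,3.81,0.5,-1],[0,0,0,3.1,3.81,0.5,-1],[0,0,0,3.1,3.81,0.5,-1],[0,0,0,3.1,3.81,0.5,-1],[0,0,0,3.1,3.81,0.5,-1],[0,0,0,3.1,3.81,0.5,-1],[0,0,0,3.07,3.79,0.5,-1],[0,0,0,0,0,0,-1]]'
python3 - <<'E'
from h import *
go((514.3,-384,10),(np.pi,0,1.496))
p=env.read_camera('wrist'); print(p['position'],p['orientation'],p['fx'],p['cx'],p['cy'])
m=[(r['score'],r['centre'],tow(p,r['centre'])) for r in env.find_in(p,'label_roll')];print(m)
save(p,'w1')
E
```

```text
t: 2.95
eef_pos: [516.4, -382.0, 145.6]
tcp_rot: [-3.141, -0.0, 1.499]
ft_force: [-0.9, -0.5, 0.7]
opening: 1.001
grip_force: 0.0
at [ 516.4 -382.   145.6] [-3.1414e+00 -5.0000e-04  1.4994e+00] turn [-0.0002 -0.0005  0.0034] shift now [-0.23 -0.19 13.56] shift after turn [-0.22 -0.19 13.56]
[ 523.15262806 -304.32532746  348.8503864 ] [ 2.86074610e+00 -1.94139311e-04 -7.11275471e-02] 297.3186396354542 259.33253405050715 189.70817961214402
[(0.57, [-5.5, -7.8, 314.4], array([ 512.0650906 , -383.38483427,   44.60523706]))]
```

View pics/w1.png

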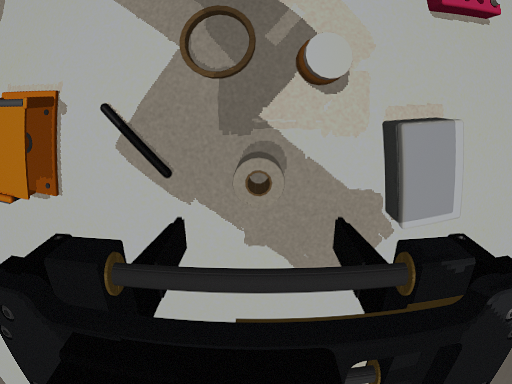

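The wrist view shows the roll at px (259,180) between the fingers, with the bystanders well clear. I'll descend and grip.

```bash
python3 -m inch '[[0,0,0,-0.22,-0.19,3,-1],[0,0,0,0,0,4,-1],[0,0,0,0,0,4,-1],[0,0,0,0,0,2.56,-1],[0,0,0,0,0,0,-1],[0,0,0,0,0,0,0.6],[0,0,0,0,0,0,0.6],[0,0,0,0,0,0,0.6],[0,0,0,0,0,0,0.6],[0,0,0,0,0,0,0.6]]'
```

```text
t: 4.3
eef_pos: [512.8, -386.5, 11.4]
tcp_rot: [3.14, 0.001, 1.496]
ft_force: [2.6, -1.4, 15.6]
opening: 0.531
grip_force: 7.6
```

```bash
python3 -m inch '[[0,0,0,0,0,0,0.6],[0,0,0,0,0,0,0.6],[0,0,0,0,0,0,0.6],[0,0,0,0,0,-4,0.6],[0,0,0,0,0,-5,0.6],[0,0,0,0,0,-5,0.6],[0,0,0,0,0,0,0.6],[0,0,0,0,0,0,0.6]]'
python3 - <<'E'
from h import *
go((481,-40,150),(np.pi,0,1.496))
E
```

```text
t: 5.3
eef_pos: [512.0, -385.8, 150.1]
tcp_rot: [-3.141, -0.0, 1.496]
ft_force: [-0.2, 0.8, -0.6]
opening: 0.2
grip_force: 0.0
at [ 512.  -385.8  150.1] [-3.1411e+00 -3.0000e-04  1.4959e+00] turn [-0.0005 -0.0003 -0.0001] shift now [ 3.426e+01 -5.680e+00  2.000e-02] shift after turn [ 3.426e+01 -5.670e+00  1.000e-02]
```

```bash
python3 - <<'E'
from h import *
p=env.read_camera('wrist')
print([(r['score'],tow(p,r['centre'])) for r in env.find_in(p,'label_roll')])
save(p,'w2')
p=env.read_camera('scene')
print([(r['score'],tow(p,r['centre'])) for r in env.find_in(p,'label_roll')])
E
```

```text
[(0.85, array([ 509.61447398, -382.30473982,   43.44486429]))]
[(0.6, array([ 525.57539896, -380.25866362,   40.41363017])), (0.54, array([493.97553394, 177.84159879,  74.28744933]))]
```

View pics/w2.png

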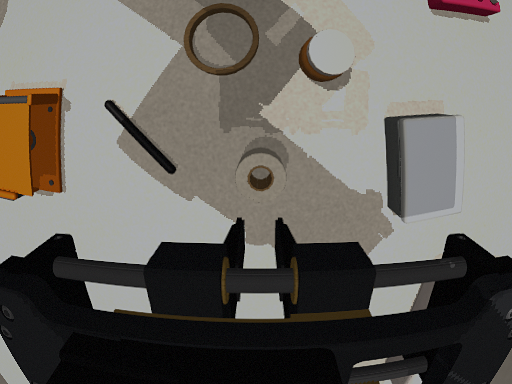

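The roll stands where it was at (260,177), so the grip slipped off. I'll retry slightly further +y and watch the fingers.

```bash
python3 -m inch '[[0,0,0,0.35,0,0,-1],[0,0,0,0,0,0,-1],[0,0,0,0,0,0,-1],[0,0,0,0,0,0,-1],[0,0,0,0,0,0,-1],[0,0,0,0,0,3,-1],[0,0,0,0,0,4,-1],[0,0,0,0,0,4,-1],[0,0,0,0,0,2.8,-1],[0,0,0,0,0,0,-1],[0,0,0,0,0,0,-1]]'
python3 -c "
from h import *
print(env.state())"
python3 -m inch '[[0,0,0,0,0,0,1],[0,0,0,0,0,0,1],[0,0,0,0,0,0,1],[0,0,0,0,0,0,1],[0,0,0,0,0,0,1]]'
```

```text
t: 6.88
eef_pos: [513.0, -383.2, 13.7]
tcp_rot: [3.14, 0.001, 1.496]
ft_force: [0.1, -1.0, 0.6]
opening: 1.0
grip_force: 0.0
{'t': 6.875, 'joints': array([-7.44576488e-01,  7.05403439e-01,  1.66361082e+00, -9.96383862e-05,
        7.71126884e-01, -6.69529578e-01]), 'qvel': array([-0.00083618, -0.01521552, -0.00314668,  0.0007977 , -0.00287407,
        0.0003554 ]), 'tau': array([-3.96699412e-02, -6.59870267e+01, -1.85083973e+01,  2.78576289e-02,
        7.37504452e-02, -4.45479545e-04]), 'eef_pos': array([ 513.00133658, -383.15407168,   13.68882397]), 'tcp_rot': array([3.14049767e+00, 9.55362127e-04, 1.49582030e+00]), 'ft_force': array([ 0.11408691, -0.98193944,  0.5704392 ]), 'moment': array([-0.04438214, -0.0858396 ,  0.03489122]), 'grip_force': 0.0, 'opening': 0.9997189570625294}
t: 7.5
eef_pos: [512.5, -382.7, 12.6]
tcp_rot: [3.142, 0.0, 1.496]
ft_force: [0.6, 1.0, -0.7]
opening: 0.53
grip_force: 0.0
```

```bash
python3 -m inch '[[0,0,0,0,0,0,1],[0,0,0,0,0,0,1]]'
python3 - <<'E'
from h import *
s=env.state();print(s['opening'],s['grip_force'],s['eef_pos'],s['ft_force'])
p=env.read_camera('wrist');save(p,'w3')
E
```

```text
t: 7.75
eef_pos: [512.5, -382.7, 12.5]
tcp_rot: [-3.142, 0.0, 1.496]
ft_force: [0.5, 0.1, 0.7]
opening: 0.318
grip_force: 0.0
0.31782258434078725 0.0 [ 512.49975306 -382.68941967   12.49797925] [0.49883788 0.09974725 0.73644706]
```

View pics/w3.png

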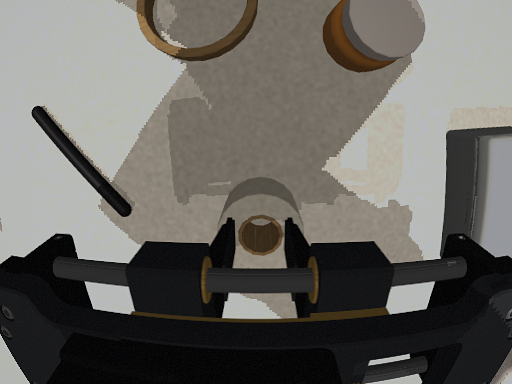

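The fingers appear at cols 235 and 287, over the roll (bore at (261,235)), but with no grip force. I'll measure with depth and take a scene crop.

```bash
cat >> h.py <<'E'
def fcloud(p):
    v,u=np.mgrid[0:384,0:512]; x=u-p['cx']; y=v-p['cy']; r=np.hypot(x,y)+1e-9; th=r/p['fx']; d=p['depth']
    c=np.stack([np.tan(th)*x/r*d,np.tan(th)*y/r*d,d],-1)
    return c@rot(p['orientation']).T+np.array(p['position'])
E
python3 - <<'E'
from h import *
np.set_printoptions(precision=1,suppress=True)
s=env.state();print(s['opening'],s['grip_force'])
p=env.read_camera('wrist');w=fcloud(p)
for u,v in [(261,190),(230,205),(290,205),(225,222),(245,222),(261,217),(250,251),(240,235),(284,235),(261,258),(232,235),(290,235),(215,250),(220,225),(261,235)]: print((u,v),w[v,u],p['img'][v,u])
p=env.read_camera('scene'); c=p['img'][170:270,50:190]; cv2.imwrite('pics/s2.png',cv2.resize(c[:,:,::-1],(784,560),interpolation=cv2.INTER_CUBIC))
E
```

```text
0.2785859278147151 0.0
(261, 190) [ 516.8 -356.3   38.7] [82 77 68]
(230, 205) [ 497.2 -362.9   44. ] [98 93 82]
(290, 205) [ 533.9 -365.6   44. ] [110 104  92]
(225, 222) [ 493.  -373.7   44.5] [126 120 108]
(245, 222) [ 505.5 -374.1   45.5] [83 63 39]
(261, 217) [ 515.6 -371.7   45. ] [83 63 37]
(250, 251) [ 506.8 -394.9   44.8] [109  84  50]
(240, 235) [ 501.4 -383.3   44.2] [86 68 43]
(284, 235) [ 527.9 -373.7   69.2] [6 9 7]
(261, 258) [ 513.5 -401.1   44. ] [149 142 127]
(232, 235) [ 499.7 -371.7   69.1] [6 9 9]
(290, 235) [ 530.9 -372.8   71.8] [13 15 15]
(215, 250) [ 501.6 -349.5  129.1] [ 9 12 11]
(220, 225) [ 489.5 -375.6   44.2] [123 115 103]
(261, 235) [ 514.  -396.3   18.2] [59 45 28]
```

View pics/s2.png

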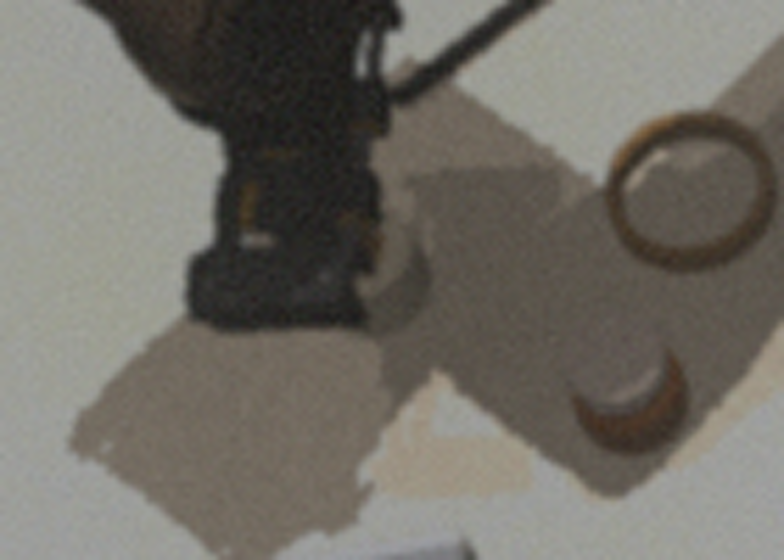

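```bash
python3 - <<'E'
from h import *
np.set_printoptions(precision=1,suppress=True)
p=env.read_camera('wrist');w=fcloud(p);s=env.state();print(s['opening'],s['grip_force'],s['eef_pos'])
for u in (228,232,236):
  for v in range(212,240,3): print((u,v),w[v,u],p['img'][v,u].sum())
E
```

```text
0.1529741681424456 0.0 [ 512.5 -382.7   12.5]
(228, 212) [ 495.6 -367.1   44.8] 337
(228, 215) [ 495.5 -368.7   45.6] 343
(228, 218) [ 495.3 -370.8   45.5] 337
(228, 221) [ 495.2 -372.5   46.1] 345
(228, 224) [ 494.7 -375.    44.8] 338
(228, 227) [ 494.5 -377.1   44.6] 329
(228, 230) [ 494.3 -379.1   44.9] 344
(228, 233) [ 497.7 -370.1   69.6] 126
(228, 236) [ 498.2 -369.9   74. ] 15
(228, 239) [ 498.4 -370.4   76.5] 14
(232, 212) [ 498.1 -367.3   44.5] 332
(232, 215) [ 497.9 -369.2   44.8] 338
(232, 218) [ 497.8 -370.9   45.6] 335
(232, 221) [ 497.5 -373.1   45.1] 342
(232, 224) [ 497.3 -375.1   45.1] 306
(232, 227) [ 499.3 -370.    61.8] 1
(232, 230) [ 499.5 -370.4   65.2] 12
(232, 233) [ 499.8 -370.8   68.5] 16
(232, 236) [ 500.  -371.    71.8] 32
(232, 239) [ 500.5 -370.6   76.6] 30
(236, 212) [ 500.7 -367.1   45.8] 336
(236, 215) [ 500.3 -369.4   44.6] 342
(236, 218) [ 500.2 -371.3   44.9] 331
(236, 221) [ 499.8 -373.9   43.5] 177
(236, 224) [ 501.2 -370.4   57. ] 4
(236, 227) [ 501.5 -370.3   61.6] 11
(236, 230) [ 501.7 -370.7   64.9] 29
(236, 233) [ 502.1 -370.3   70. ] 9
(236, 236) [ 502.3 -370.6   73. ] 13
(236, 239) [ 502.5 -371.    75.9] 18
```

The depth shows the finger ends at z ≈ 50, above the roll's top, although the TCP reads 12.5. The fingers end about 35–40 mm above the reported TCP. I'll raise, open and measure their ends.

```bash
python3 -m inch '[[0,0,0,0,0,-3,-1],[0,0,0,0,0,0,-1],[0,0,0,0,0,0,-1],[0,0,0,0,0,0,-1],[0,0,0,0,0,0,-1],[0,0,0,0,0,0,-1],[0,0,0,0,0,0,-1]]'
python3 - <<'E'
from h import *
np.set_printoptions(precision=1,suppress=True)
p=env.read_camera('wrist');w=fcloud(p);s=env.state();print(s['opening'],s['eef_pos'])
dark=(p['img'].max(2)<60)&(p['depth']>50)
q=rot(s['tcp_rot']).T@(w.reshape(-1,3)-s['eef_pos']).T; q=q.T.reshape(w.shape)   # tool frame
m=dark&(q[...,2]>-90)&(q[...,2]<30)&(abs(q[...,0])<30)&(abs(q[...,1])<75)
for sgn in (-1,1):
    Q=q[m&(sgn*q[...,1]>0)]; Q=Q[np.argsort(Q[:,2])]; print(len(Q)); print(Q[-8:]); print(Q.min(0),Q.max(0))
print([tow(p,r['centre']) for r in env.find_in(p,'label_roll')])
E
```

```text
t: 8.82
eef_pos: [512.5, -382.7, 42.4]
tcp_rot: [-3.141, -0.0, 1.496]
ft_force: [0.3, 0.3, -0.4]
opening: 0.834
grip_force: 0.0
0.8729422700174965 [ 512.5 -382.7   42.5]
1565
[[ -9.7  -6.5  27.8]
 [-12.4  -2.3  27.9]
 [ -7.2  -8.1  28.2]
 [-10.8  -4.   28.2]
 [-10.8  -4.8  28.3]
 [-12.6  -0.7  28.4]
 [-12.   -3.2  29.1]
 [ -8.6  -7.3  29.4]]
[-13.4 -48.8 -90. ] [12.1 -0.4 29.4]
1649
[[-13.    5.2  29.2]
 [-13.    0.2  29.3]
 [ -6.8  12.7  29.4]
 [-13.1   2.7  29.6]
 [-13.1   1.   29.7]
 [ -9.6  10.2  29.8]
 [-13.2   3.5  29.8]
 [-10.5   9.4  29.8]]
[-13.8   0.2 -90. ] [12.4 51.5 29.8]
[array([ 511.1, -379.9,   45.6]), array([ 370.2, -326.5,   11.2])]
```

```bash
python3 - <<'E'
from h import *
np.set_printoptions(precision=1,suppress=True)
p=env.read_camera('wrist');w=fcloud(p);s=env.state();print(s['opening'],s['eef_pos'])
q=rot(s['tcp_rot']).T@(w.reshape(-1,3)-s['eef_pos']).T; q=q.T.reshape(w.shape)
dark=(p['img'].max(2)<60)&(p['depth']>50)
for sgn in (-1,1):
    Q=q[dark&(sgn*q[...,1]>33)&(abs(q[...,1])<75)&(abs(q[...,0])<20)&(q[...,2]<60)&(q[...,2]>-90)]; Q=Q[np.argsort(Q[:,2])]; print(len(Q)); print(Q[-12:])
    print(np.histogram(Q[:,2],bins=range(-90,61,10))[0])
E
```

```text
0.9515974058781715 [ 512.5 -382.7   42.5]
1409
[[  8.9 -42.6 -34.4]
 [  8.2 -42.7 -34.4]
 [ -1.5 -42.2 -34.4]
 [ -8.  -42.2 -34.1]
 [ -7.4 -42.1 -34. ]
 [  9.3 -43.3 -33.9]
 [ -9.  -42.3 -33.7]
 [ 11.2 -45.8 -33.6]
 [ 11.2 -44.6 -33.6]
 [  5.1 -42.5 -33.5]
 [  4.3 -42.6 -33.2]
 [ 11.  -45.4 -33. ]]
[321 263 276 243 204 102   0   0   0   0   0   0   0   0   0]
1419
[[ -7.3  44.9 -34. ]
 [ 10.6  48.  -33.7]
 [ 11.2  48.  -33.6]
 [  7.9  45.  -33.6]
 [ -6.1  44.9 -33.6]
 [ 11.2  46.7 -33.5]
 [  2.3  44.9 -33.3]
 [ -4.9  44.9 -33.2]
 [  9.   45.7 -33.1]
 [ -8.8  45.4 -32.5]
 [  9.5  46.4 -32.5]
 [ 10.8  47.6 -32.4]]
[328 272 264 255 192 108   0   0   0   0   0   0   0   0   0]
```

The fingertips end 33 mm behind the reported TCP, so a reported z of about −23 puts the tips at z = 10. I'll go down there carefully and grip.

```bash
python3 -m inch '[[0,0,0,0,0,2,-1],[0,0,0,0,0,2,-1],[0,0,0,0,0,1.5,-1],[0,0,0,0,0,1,-1],[0,0,0,0,0,0,-1],[0,0,0,0,0,0,1],[0,0,0,0,0,0,1],[0,0,0,0,0,0,1],[0,0,0,0,0,0,1],[0,0,0,0,0,0,1],[0,0,0,0,0,0,1],[0,0,0,0,0,0,1]]'
```

```text
t: 10.48
eef_pos: [512.5, -382.7, -22.3]
tcp_rot: [3.141, 0.0, 1.496]
ft_force: [-0.3, -0.1, 2.8]
opening: 0.587
grip_force: 30.0
```

```bash
python3 -m inch '[[0,0,0,0,0,-3,1],[0,0,0,0,0,-5,1],[0,0,0,0,0,-5,1],[0,0,0,5,-0.81,0,1],[0,0,0,5,-0.81,0,1],[0,0,0,5,-0.81,0,1],[0,0,0,5,-0.81,0,1],[0,0,0,5,-0.81,0,1],[0,0,0,5,-0.81,0,1],[0,0,0,5,-0.81,0,1],[0,0,0,0,0,0,1],[0,0,0,0,0,0,1],[0,0,0,0,0,0,1]]'
python3 - <<'E'
from h import *
np.set_printoptions(precision=1,suppress=True)
p=env.read_camera('wrist');w=fcloud(p);s=env.state();print(s['opening'],s['eef_pos'],p['position'])
np.savez('/tmp/w4.npz',w=w,img=p['img'],**{k:np.array(p[k]) for k in('position','orientation','fx','cx','cy')})
save(p,'w4')
f=w.reshape(-1,3)
P=f[(np.hypot(f[:,0]-481,f[:,1]-57)<25)&(f[:,2]>15)&(f[:,2]<50)];print('sp',len(P),P.min(0),P.max(0));T=P[P[:,2]>40];print(len(T),T.mean(0))
for n in 'label_roll','dispenser','keeper': print(n,[(r['score'],tow(p,r['centre'])) for r in env.find_in(p,n)])
q=(rot(s['tcp_rot']).T@(f-s['eef_pos']).T).T
Q=q[(np.hypot(q[:,0],q[:,1])<33)&(q[:,2]>-90)&(q[:,2]<40)&(p['img'].reshape(-1,3).min(1)>90)]
print('roll in tool',len(Q),Q.min(0),Q.max(0),Q.mean(0))
E
```

```text
t: 12.1
eef_pos: [482.4, -30.4, 107.4]
tcp_rot: [3.142, 0.0, 1.494]
ft_force: [-0.5, -0.5, -0.4]
opening: 0.587
grip_force: 30.0
0.5871175755368122 [482.3 -30.4 107.4] [489.5  47.3 310.7]
sp 357 [472.4  46.1  16. ] [491.9  65.   44.4]
189 [481.8  55.4  42. ]
label_roll [(0.75, array([477.7, -16.8, 173. ])), (0.64, array([486.8, 125.5,  59.7]))]
dispenser [(0.84, array([483.6,  73. ,   6.5])), (0.58, array([159.6, 253.1,   4.9])), (0.3, array([ 485.8, -190.5,   14.7]))]
keeper [(0.93, array([488.2, 125. ,  62.4]))]
roll in tool 4064 [-28.1 -25.8 -86.3] [26.5 29.  39.9] [  9.1   0.8 -60.3]
```

View pics/w4.png

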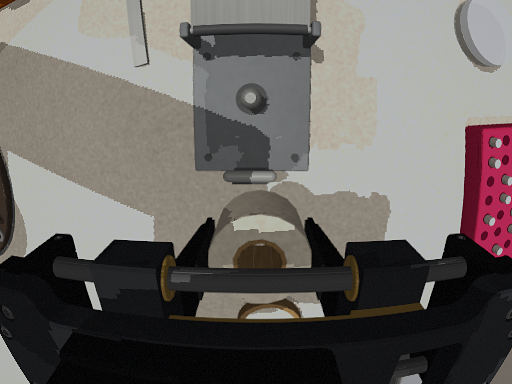

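The wrist view shows the spindle tip at px (250,98), the catch at (249,177) and the held roll's bore at (260,255). I'll fit the roll's centre in the tool frame.

```bash
python3 - <<'E'
from h import *
np.set_printoptions(precision=1,suppress=True)
d=np.load('/tmp/w4.npz');w=d['w'];img=d['img'];s=env.state()
q=((w.reshape(-1,3)-s['eef_pos'])@rot(s['tcp_rot']))
br=img.reshape(-1,3).min(1)>80
top=q[(np.hypot(q[:,0],q[:,1])<33)&(abs(q[:,2]+66)<5)&br]
print('top z',np.median(top[:,2]),len(top),top.min(0),top.max(0))
T=top[abs(top[:,2]-np.median(top[:,2]))<3]
print(cv2.minEnclosingCircle(T[:,:2].astype(np.float32)))
# side wall: fit circle r=28
sd=q[(np.hypot(q[:,0],q[:,1])<33)&(q[:,0]>8)&(q[:,2]>-60)&(q[:,2]<-25)&(abs(q[:,1])<24)&(img.reshape(-1,3).min(1)>60)]
from scipy.optimize import least_squares
r=least_squares(lambda c:np.hypot(sd[:,0]-c[0],sd[:,1]-c[1])-28,[0,0],loss='soft_l1');print('side',len(sd),r.x,sd[:,2].max())
# yaw of the plate: hinge posts/catch
f=w.reshape(-1,3)
P=f[(abs(f[:,0]-482)<75)&(f[:,1]>-25)&(f[:,1]<100)&(f[:,2]>5)&(f[:,2]<11)];print(cv2.minAreaRect(P[:,:2].astype(np.float32)),np.median(P[:,2]))
P=f[(abs(f[:,0]-482)<40)&(f[:,1]>-30)&(f[:,1]<5)&(f[:,2]>50)&(f[:,2]<80)];print('catch',len(P),P.mean(0),P.min(0),P.max(0))
P=f[(abs(f[:,0]-482)<75)&(f[:,1]>100)&(f[:,1]<180)&(f[:,2]>50)&(f[:,2]<90)];print('hinge',np.polyfit(P[:,0],P[:,1],1),P.min(0),P.max(0))
E
```

```text
top z -66.9485888666516 3817 [-28.4 -26.2 -68.9] [ 26.7  28.8 -61. ]
((-1.5111688375473022, 1.0971524715423584), 27.93572235107422)
side 1396 [-2.   1.5] -25.006857357317564
((480.71697998046875, 42.426422119140625), (122.82621002197266, 121.11002349853516), 86.1121826171875) 7.6860835483287815
catch 682 [476.9 -10.5  67.3] [454.4 -18.2  61.4] [499.4  -4.4  70.3]
hinge [ -0.1 160.8] [427.8 103.5  50. ] [545.1 145.7  67.3]
```

```bash
python3 -m inch '[[0,0,0,4.4,-0.41,0,1],[0,0,0,4.33,-0.41,0,1],[0,0,0,0,0,4,1],[0,0,0,0,0,3.5,1],[0,0,0,0,0,0,1],[0,0,0,0,0,0,1]]'
python3 - <<'E'
from h import *
go((480.8,57.3,-14),(np.pi,0,1.496))
E
```

```text
t: 13.05
eef_pos: [481.1, 58.0, 33.4]
tcp_rot: [3.141, 0.0, 1.495]
ft_force: [-0.3, -0.1, -0.1]
opening: 0.588
grip_force: 30.0
at [481.1  58.   33.4] [3.1408e+00 1.0000e-04 1.4953e+00] turn [ 0.0007  0.0001 -0.0007] shift now [-0.07 -0.03  4.74] shift after turn [-0.07 -0.02  4.74]
```

```bash
python3 -m inch '[[0,0,0,-0.07,-0.02,0.7,1],[0,0,0,0,0,0.7,1],[0,0,0,0,0,0.7,1],[0,0,0,0,0,0.7,1],[0,0,0,0,0,0.3,1]]'
```

```text
t: 13.68
eef_pos: [480.1, 57.6, 0.9]
tcp_rot: [-3.141, 0.0, 1.496]
ft_force: [0.6, -0.2, 0.7]
opening: 0.59
grip_force: 30.0
```

```bash
python3 -m inch '[[0,0,0,0,0,0.5,1],[0,0,0,0,0,0.5,1],[0,0,0,0,0,0.35,1],[0,0,0,0,0,0.1,1],[0,0,0,0,0,0,1]]'
```

```text
t: 14.3
eef_pos: [480.3, 57.6, -13.0]
tcp_rot: [3.142, 0.0, 1.496]
ft_force: [-0.0, -0.7, -0.8]
opening: 0.587
grip_force: 30.0
```

```bash
python3 -m inch '[[0,0,0,0,0,0.1,1],[0,0,0,0,0,0,0],[0,0,0,0,0,0,-0.4],[0,0,0,0,0,0,-0.4],[0,0,0,0,0,0,-0.4],[0,0,0,0,0,0,-0.4],[0,0,0,0,0,-1,-0.4],[0,0,0,0,0,-3,-0.4],[0,0,0,0,0,-5,-0.4],[0,0,0,-4,0,-6,-0.4],[0,0,0,-3,0,-2,-0.4],[0,0,0,0,0,0,1],[0,0,0,0,0,0,1]]'
python3 - <<'E'
from h import *
np.set_printoptions(precision=1,suppress=True)
p=env.read_camera('wrist');w=fcloud(p);f=w.reshape(-1,3)
P=f[(np.hypot(f[:,0]-482,f[:,1]-55)<33)&(f[:,2]>46)&(f[:,2]<62)]; print(len(P),np.median(P[:,2]),cv2.minEnclosingCircle(P[:,:2].astype(np.float32)))
P=f[(np.hypot(f[:,0]-482,f[:,1]-55)<9)&(f[:,2]>30)]; print(P.mean(0))
P=f[(abs(f[:,0]-490)<40)&(f[:,1]>135)&(f[:,1]<260)&(f[:,2]>55)&(f[:,2]<130)];c=P.mean(0);print('keeper',len(P),c,np.linalg.svd(P-c,full_matrices=False)[2][2],P.max(0))
go((480,-20,150),(np.pi,0,1.496)); save(p,'w5')
E
```

```text
t: 15.92
eef_pos: [475.1, -6.6, 147.8]
tcp_rot: [-3.141, -0.0, 1.495]
ft_force: [-0.1, 0.0, -0.5]
opening: 0.544
grip_force: 0.0
1946 52.66632436863679 ((481.6924133300781, 55.80279541015625), 28.20466423034668)
[481.9  55.3  40.5]
keeper 3500 [489.  155.1  68.9] [ 0.   0.2 -1. ] [530.  178.5  76. ]
at [475.   -6.3 147.5] [-3.1 -0.   1.5] turn [-0. -0.  0.] shift now [-1.3  0.6 -0.2] shift after turn [-1.3  0.6 -0.2]
```

View pics/w5.png

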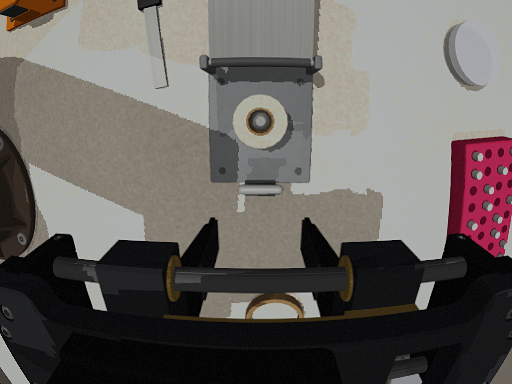

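Roll seated: its top is at z = 52.7 and it is concentric with the spindle, seen at px (260,121). Next I'll work out the keeper's sweep rows.

```bash
cat > k.py <<'E'
from h import *
psi=-0.075; ey=np.array([-np.sin(psi),np.cos(psi),0]); ex=np.array([np.cos(psi),np.sin(psi),0])
H=np.array([482,55.5,0])+60*ey
def world(y,z): return H+y*ey+np.array([0,0,z])
def d_n(t): return np.array([-np.sin(t),-np.cos(t)]),np.array([-np.cos(t),np.sin(t)])
def side(ph,t,s=22):
    d,n=d_n(t); C=125*np.array([np.cos(ph),np.sin(ph)])+2*np.array([np.sin(ph),-np.cos(ph)])+[0,58]
    return C-13*n+(s+33)*d
def tipc(ph,rho=101):
    K=rho*np.array([np.cos(ph),np.sin(ph)])+2*np.array([np.sin(ph),-np.cos(ph)])+[0,58]
    return K+[13,-33]
def rows(start,seq):
    "start (y,z,t); seq of (y,z,t); shift in the axes before the turn: x_t=(cos t,-sin t), z_t=d"
    y,z,t=start
    for a,b,c in seq:
        v=np.array([a-y,b-z]); x_t=np.array([np.cos(t),-np.sin(t)])
        print('turn_y %.3f shift x %.2f z %.2f cm'%(-(c-t),v@x_t/10,v@d_n(t)[0]/10)); y,z,t=a,b,c
def where():
    s=env.state(); A=rot(s['tcp_rot']); p=s['eef_pos']-H
    t=np.arctan2(-A[:,2]@ey,-A[2,2]); r=(p@ey,s['eef_pos'][2],t); print('x off',p@ex,'y z tilt',np.round(r,3),'f',np.round(s['ft_force'],1),'open',s['opening']); return r
E
python3 - <<'E'
from k import *
r=where()
c=side(.22,.75); d,n=d_n(.75); pre=c-60*d-10*n
print('contact',c,'pre',pre)
print('to high'); rows(r,[(r[0],210,0),(230,210,0)])
print('then'); rows((230,210,0),[(230,210,.75),(pre[0],pre[1],.75),tuple(c-8*n)+(.75,)])
E
```

```text
x off -2.367026701616785 y z tilt [-122.156  147.473   -0.   ] f [-0.1  0.5 -0.5] open 0.501641365531915
contact [94.44546391 34.22271632] pre [142.6606782   71.30766085]
to high
turn_y -0.000 shift x 0.00 z -6.25 cm
turn_y 0.000 shift x 35.22 z 0.00 cm
then
turn_y -0.750 shift x 0.00 z 0.00 cm
turn_y -0.000 shift x 3.06 z 16.10 cm
turn_y -0.000 shift x -0.20 z 6.00 cm
```

```bash
python3 -m inch '[[0,0,0,0,0.2,-6.2,1],[0,0,0,5,0,0,1],[0,0,0,5,0,0,1],[0,0,0,5,0,0,1],[0,0,0,5,0,0,1],[0,0,0,5,0,0,1],[0,0,0,5,0,0,1],[0,0,0,5.2,0,0,1],[0,-0.15,0,0,0,0,1],[0,-0.15,0,0,0,0,1],[0,-0.15,0,0,0,0,1],[0,-0.15,0,0,0,0,1],[0,-0.15,0,0,0,0,1],[0,0,0,0,0,0,1],[0,0,0,0,0,0,1]]'
python3 - <<'E'
from k import *
r=where(); c=side(.22,.75); d,n=d_n(.75); pre=c-60*d-10*n
rows(r,[(pre[0],pre[1],.75),tuple(c-8*n)+(.75,)])
E
```

```text
t: 17.85
eef_pos: [503.6, 344.3, 209.5]
tcp_rot: [-3.141, 0.748, 1.497]
ft_force: [-0.1, -0.4, 0.6]
opening: 0.003
grip_force: 0.0
x off -0.09800408689186568 y z tilt [229.569 209.549   0.748] f [-0.1 -0.4  0.6] open 0.0031775978862181335
turn_y -0.002 shift x 3.03 z 16.05 cm
turn_y -0.000 shift x -0.20 z 6.00 cm
```

```bash
python3 -m inch '[[0,0,0,3,0,0,1],[0,0,0,0,0,5,1],[0,0,0,0,0,5,1],[0,0,0,0,0,4,1],[0,0,0,0,0,2,1],[0,0,0,0,0,2,1],[0,0,0,0,0,2,1],[0,0,0,0,0,2,1],[0,0,0,0,0,0,1]]'
python3 - <<'E'
from k import *
r=where()
A=[tuple(side(p,.75))+(.75,) for p in (.22,.34,.46,.58,.70,.8)]
B=[tuple(side(p,t))+(t,) for p,t in ((.95,.6),(1.1,.45),(1.25,.3),(1.4,.15),(1.55,0))]
rows(r,A+B)
E
```

```text
t: 18.98
eef_pos: [494.1, 215.3, 29.1]
tcp_rot: [3.142, 0.748, 1.494]
ft_force: [0.7, -0.2, -0.5]
opening: 0.003
grip_force: 0.0
x off 0.14204756460911216 y z tilt [100.223  29.06    0.748] f [ 0.7 -0.2 -0.5] open 0.0031005343731321964
turn_y -0.002 shift x -0.77 z 0.01 cm
turn_y -0.000 shift x -1.27 z -0.79 cm
turn_y -0.000 shift x -1.36 z -0.63 cm
turn_y -0.000 shift x -1.42 z -0.47 cm
turn_y -0.000 shift x -1.47 z -0.29 cm
turn_y -0.000 shift x -1.24 z -0.11 cm
turn_y 0.150 shift x -1.06 z -0.18 cm
turn_y 0.150 shift x -1.06 z -0.18 cm
turn_y 0.150 shift x -1.06 z -0.18 cm
turn_y 0.150 shift x -1.06 z -0.18 cm
turn_y 0.150 shift x -1.06 z -0.18 cm
```

Phase A (constant tilt).

```bash
python3 -m inch '[[0,0,0,-0.8,0,0,1],[0,0,0,-1.27,0,-0.8,1],[0,0,0,-1.36,0,-0.63,1],[0,0,0,-1.42,0,-0.47,1],[0,0,0,-1.47,0,-0.3,1],[0,0,0,-1.24,0,-0.1,1],[0,0,0,0,0,0,1]]'
python3 - <<'E'
from k import *
r=where()
B=[tuple(side(p,t))+(t,) for p,t in ((.8,.75),(.95,.6),(1.1,.45),(1.25,.3),(1.4,.15),(1.55,0))]
rows(r,B)
E
```

```text
t: 19.85
eef_pos: [491.3, 175.9, 97.8]
tcp_rot: [3.141, 0.751, 1.494]
ft_force: [0.0, 0.9, -0.0]
opening: 0.005
grip_force: 0.0
x off 0.21646694679474354 y z tilt [60.724 97.796  0.751] f [ 0.   0.9 -0. ] open 0.0045362599453796565
turn_y 0.001 shift x 0.03 z 0.06 cm
turn_y 0.150 shift x -1.06 z -0.18 cm
turn_y 0.150 shift x -1.06 z -0.18 cm
turn_y 0.150 shift x -1.06 z -0.18 cm
turn_y 0.150 shift x -1.06 z -0.18 cm
turn_y 0.150 shift x -1.06 z -0.18 cm
```

```bash
python3 - <<'E'
from k import *
for n in ('scene','top'):
    p=env.read_camera(n); rs=env.find_in(p,'keeper')
    for r in rs[:4]: print(n,round(r['score'],2),np.round(tow(p,r['centre'])))
    f=cloud(p).reshape(-1,3); q=f-H; y=q@ey; x=q@ex; g=p['img'].reshape(-1,3)
    m=(abs(x)<48)&(abs(x)>18)&(y>-20)&(y<135)&(f[:,2]>66)&(f[:,2]<200)&(np.ptp(g,axis=1)<25)&(g.min(1)>55)
    h=np.c_[y[m],f[m,2]]; print(len(h)); 
    for lo in range(-20,135,15):
        k=(h[:,0]>=lo)&(h[:,0]<lo+15)
        if k.sum()>3: print(lo,k.sum(),np.round(np.median(h[k],0)))
E
```

```text
scene 0.88 [491. 155. 106.]
scene 0.83 [431. 442.  60.]
scene 0.75 [169. 331.  57.]
scene 0.59 [ 179. -310.   57.]
665
-5 37 [ 7. 69.]
10 108 [18. 79.]
25 125 [33. 94.]
40 118 [ 48. 109.]
55 127 [ 62. 124.]
70 132 [ 77. 140.]
85 18 [ 86. 147.]
top 0.93 [159. 322.  59.]
top 0.88 [486. 158. 102.]
top 0.59 [ 179. -310.   58.]
top 0.57 [400. 378.  59.]
653
-5 28 [ 8. 69.]
10 106 [18. 79.]
25 119 [32. 94.]
40 119 [ 47. 109.]
55 126 [ 63. 125.]
70 138 [ 77. 140.]
85 16 [ 86. 147.]
```

The panel is at 0.8 rad elevation, as computed. Next, swing on past vertical.

```bash
python3 -m inch '[[0,0.15,0,-1.06,0,-0.18,1],[0,0.15,0,-1.06,0,-0.18,1],[0,0.15,0,-1.06,0,-0.18,1],[0,0.15,0,-1.06,0,-0.18,1],[0,0.15,0,-1.06,0,-0.18,1],[0,0,0,0,0,0,1]]'
python3 - <<'E'
from k import *
r=where()
rows(r,[tuple(tipc(p))+(0,) for p in (1.6,1.75,1.9,2.05,2.2,2.35,2.5,2.65,2.8,2.9,3.0)])
E
```

```text
t: 20.8
eef_pos: [488.2, 132.1, 127.8]
tcp_rot: [3.141, -0.0, 1.492]
ft_force: [1.1, 0.6, 0.2]
opening: 0.001
grip_force: 0.0
x off 0.4056687420144185 y z tilt [ 16.829 127.781  -0.   ] f [1.1 0.6 0.2] open 0.0011049622832483346
turn_y -0.000 shift x -0.48 z 0.18 cm
turn_y 0.000 shift x -1.51 z 0.13 cm
turn_y 0.000 shift x -1.47 z 0.35 cm
turn_y 0.000 shift x -1.40 z 0.57 cm
turn_y 0.000 shift x -1.30 z 0.77 cm
turn_y 0.000 shift x -1.17 z 0.96 cm
turn_y 0.000 shift x -1.02 z 1.12 cm
turn_y 0.000 shift x -0.84 z 1.26 cm
turn_y 0.000 shift x -0.64 z 1.37 cm
turn_y 0.000 shift x -0.31 z 0.96 cm
turn_y 0.000 shift x -0.21 z 0.99 cm
```

```bash
python3 -m inch '[[0,0,0,-0.5,0,0.2,1],[0,0,0,-1.5,0,0.13,1],[0,0,0,-1.47,0,0.35,1],[0,0,0,-1.4,0,0.57,1],[0,0,0,-1.3,0,0.77,1],[0,0,0,-1.17,0,0.96,1],[0,0,0,-1.02,0,1.12,1],[0,0,0,-0.84,0,1.26,1],[0,0,0,-0.64,0,1.37,1],[0,0,0,-0.31,0,0.96,1],[0,0,0,0,0,0,1]]'
python3 - <<'E'
from k import *
r=where()
p=env.read_camera('scene'); f=cloud(p).reshape(-1,3); q=f-H; y=q@ey; x=q@ex; g=p['img'].reshape(-1,3)
m=(abs(x)<48)&(abs(x)>18)&(y>-130)&(y<-10)&(f[:,2]>45)&(f[:,2]<200)&(np.ptp(g,axis=1)<25)&(g.min(1)>55)
print(m.sum(),np.polyfit(y[m],f[m,2],1))
rows(r,[tuple(tipc(p,110))+(0,) for p in (2.9,3.0,3.05,3.1,3.14,3.17)])
E
```

```text
t: 22.18
eef_pos: [480.0, 32.8, 49.6]
tcp_rot: [-3.14, 0.0, 1.496]
ft_force: [-0.4, -0.1, 0.2]
opening: 0.004
grip_force: 0.0
x off -0.32867391959228964 y z tilt [-82.807  49.626   0.   ] f [-0.4 -0.1  0.2] open 0.004308047900287709
348 [-0.21978864 60.10395045]
turn_y 0.000 shift x -1.05 z -0.36 cm
turn_y 0.000 shift x -0.23 z 1.08 cm
turn_y 0.000 shift x -0.07 z 0.55 cm
turn_y 0.000 shift x -0.05 z 0.55 cm
turn_y 0.000 shift x -0.02 z 0.44 cm
turn_y 0.000 shift x -0.00 z 0.33 cm
```

The keeper is at 0.22 rad. Now I'll shift towards the free edge and press.

```bash
python3 -m inch '[[0,0,0,0,0,-0.6,1],[0,0,0,-1.05,0,0,1],[0,0,0,-0.2,0,0.9,1],[0,0,0,-0.08,0,0.5,1],[0,0,0,-0.06,0,0.5,1],[0,0,0,0,0,0.4,1],[0,0,0,0,0,0.3,1],[0,0,0,0,0,0,1]]'
python3 -c "
from k import *
where()"
```

```text
t: 23.22
eef_pos: [479.2, 19.1, 30.1]
tcp_rot: [-3.141, -0.0, 1.496]
ft_force: [-0.9, 0.4, 0.4]
opening: 0.003
grip_force: 0.0
x off -0.08328294561641414 y z tilt [-96.557  30.126  -0.   ] f [-0.9  0.4  0.4] open 0.0027216453582711436
```

```bash
python3 -m inch '[[0,0,0,0,0,0.3,1],[0,0,0,0,0,0.2,1],[0,0,0,0,0,0,1]]'
python3 - <<'E'
from k import *
r=where()
p=env.read_camera('scene'); f=cloud(p).reshape(-1,3); q=f-H; y=q@ey; x=q@ex; g=p['img'].reshape(-1,3)
m=(abs(x)<48)&(abs(x)>26)&(y>-120)&(y<-10)&(f[:,2]>45)&(f[:,2]<90)&(np.ptp(g,axis=1)<25)&(g.min(1)>55)
print(m.sum(),np.polyfit(y[m],f[m,2],1))
E
```

```text
t: 23.6
eef_pos: [479.4, 19.1, 26.4]
tcp_rot: [3.141, 0.0, 1.496]
ft_force: [-4.3, -1.4, 20.9]
opening: 0.005
grip_force: 10.3
x off 0.12380836310260523 y z tilt [-96.532  26.436   0.   ] f [-4.3 -1.4 20.9] open 0.004542609481202011
269 [1.37739341e-02 5.97622224e+01]
```

```bash
python3 -m inch '[[0,0,0,0,0,0.1,1],[0,0,0,0,0,0,1],[0,0,0,0,0,-1,1],[0,0,0,0,0,-4,1],[0,0,0,-3,0,-6,1],[0,0,0,-3,0,-4,1],[0,0,0,0,0,0,1],[0,0,0,0,0,0,1]]'
python3 - <<'E'
from k import *
where()
for n,F in (('scene',cloud),('top',cloud),('wrist',fcloud)):
    p=env.read_camera(n); f=F(p).reshape(-1,3); q=f-H; y=q@ey; x=q@ex; g=p['img'].reshape(-1,3)
    m=(abs(x)<45)&(y>-118)&(y<-12)&(f[:,2]>45)&(f[:,2]<90)&(np.ptp(g,axis=1)<25)&(g.min(1)>55)
    print(n,m.sum(),np.polyfit(y[m],f[m,2],1))
save(p,'w6')
E
```

```text
t: 24.65
eef_pos: [474.6, -38.5, 169.7]
tcp_rot: [-3.141, -0.0, 1.495]
ft_force: [-0.1, -1.0, -0.5]
opening: 0.006
grip_force: 0.0
x off -0.3740937521092462 y z tilt [-154.257  169.652   -0.   ] f [-0.1 -1.  -0.5] open 0.0063844736649573105
scene 1053 [1.98748044e-03 5.93725335e+01]
top 376 [-1.32917856e-02  5.82630925e+01]
wrist 8527 [-1.19000181e-04  5.96592708e+01]
```

View pics/w6.png

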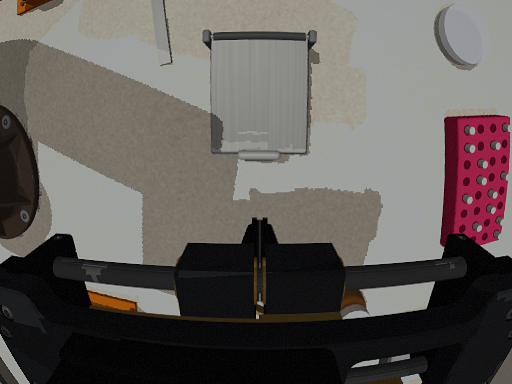

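The keeper is level (slope about 0), with its edge under the catch nose at (260,155), and the arm is clear. Handing in.

```bash
python3 -c "
from cell import env
print(env.job_done())"
```

```text
the job is handed in; nothing more can be done
None
```

I handed the job in: the roll sits down on the base plate around the spindle, the keeper lies level under the catch, and the arm is clear; no verdict was returned.

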